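# Run the loose wing nut of a flower press down to its washer

### The arm

A 6-joint arm with a two-finger parallel gripper is mounted at the origin on the work surface. World frame = base frame: x ahead of the robot, y to its left, z up, the work surface at z = 0. Lengths are in m, angles in rad, forces in N, time in s.
With the tool pointing down it reaches from about 0.35 to 0.925 m from the base axis. Payload 6.4 kg.
Tool frame: the origin (TCP) lies between the finger pads; the fingertips stand 19 mm ahead of it and the grasp point (between the pads) is the TCP; z points along the fingers, y is the line along which they close (so a half turn about z gives the same grasp; the last joint's range is limited). The gripper opens to 85 mm and grips with 20 to 120 N. Pads are 22 mm wide; open, the fingers measure 114 mm over their backs; the gripper's body (76 mm by 85 mm) begins 54 mm behind the grasp point. The pads swing forward as they close: fully open they stand 13 mm farther back than shut.
Start: joints at [-1.407, 0.245, 1.558, -0, 1.339, -0.174], TCP at [0.215, -0.613, 0.25] pointing down, gripper open.
Joint ranges: [-3.13, 3.13], [-1.02, 2.26], [0.13, 2.54], [-0.95, 4.09], [0.21, 2.88], [-2.74, 2.74]. Speed limits (rad/s): [2.57, 2.57, 3.14, 3.14, 3.14, 3.14].

### API

Orientations are given as a unit quaternion [x, y, z, w].
In Python, from plant import env, imaging gives the robot as it stands.
- The arm moves only by the tool play_rows, never from a script. Its argument "plan" is a list that holds one entry, the list of rows, each a list of 7 numbers: the closure, from 0 (fully open) to 1 (shut), then the shift along the tool's x, y, z in m, then the turn, a rotation vector about the tool's x, y, z in rad. In form: [[[fingers, x, y, z, ax, ay, az], ...]]. A call has 1 to 5 rows; each row is the pose to reach, as a shift and turn from the pose commanded when the call began, along the tool's axes at that moment; what a row does not reach only later rows make up. A row lasts 1/10 s, in which the tool goes at most 50 mm and 8.59 degrees, less where a joint would pass 70% of its speed; a pose out of reach is approached as far as the arm can. A call with a gripper value outside its range is refused whole. The fingers move at their own pace and stop on an object; the grip force is fixed at half the most. Time passes only in rows, so rows that repeat a pose let the fingers close. It gives the time, the measured TCP pose, the force, the opening and the grip force at its end, in the units of the state.
- env.get_obs(): the state, without advancing time (a new reading comes with each control period).
- imaging.get_image(name): name is "scene" or "top"; returns the picture (480x640x3 uint8, red, green, blue); there is no depth.
- imaging.get_calibration(name): a dict with "fx", "fy", "cx", "cy" (pixels), "distortion" ([k1, k2, p1, p2, k3] as OpenCV has them; the pictures are not rectified), "view" (4x4, takes a point from world to camera coordinates). Camera axes: x right, y up, looking along -z (the intrinsics and any distortion apply to the point x, -y, -z); pixel columns grow to the right and rows downward; lengths in m; the calibration is good to about 2 mm. A picture is of the moment at which its call begins. get_calibration takes no time and is no camera call.
- env.close_job(): hands the job in; it is judged then, once.
The state is a dict: "t": time; "joints": joint angles; "dq": joint speeds; "joint_efforts": joint torques, N m; "tcp_pos": TCP position; "orientation": TCP orientation; "wrist_force": force on the tool from outside, world axes, zero at the start; "moment": the same for the moment, N m; "finger_gap": finger opening in m; "grasp_force": force on a finger pad.
Only numpy, scipy, OpenCV 4.12 (cv2) and the standard library are available. Lean on these libraries where they do the work, as an engineer would, in place of code of your own. Each camera call takes 0.05 s, during which the arm holds its last target. There are 200 camera calls.

### The job

The brass wing nut on the flower press has been left standing high on its bolt. Push its wings round clockwise with a fingertip, stroke after stroke, until it is down snug on its washer like the other three, only finger-tight: do not pinch or force the nut. Keep the press flat where it stands, leave the seedling tray, clay pots, spray bottle and hand fork alone, and finish with the hand clear.

Things in the scene. Friction and masses are not known exactly. Their poses are not given: they have to be found in the camera images.
- press: Flower press lying flat and loose on the bench, about 2.6 kg, at any yaw: two dark wooden boards 240 x 180 x 18 mm with card and paper between, 72 mm high to the upper face. Origin: centre of its underside; x along the 240 mm side, z up. Upright 10 mm bolts at x = +-98, y = +-68 mm; three carry grey wing nuts that are tight and cannot turn, the one at x = +98, y = +68 the brass nut.
- brass_nut: Loose brass wing nut, bolt axis upright. Origin: on the axis at the hub's underside; x axis along the two wings, z up. Hub 20 mm across, 12 mm high. The two opposite wings are round ears: 18 mm discs, 5 mm thick, centred 16 mm from the axis and 16 mm up (51 mm span, top at 25 mm). The bolt stands up between them. Turns with under 1 N at the wings and stays where left. The grey nuts are alike.
- nut_turn (a joint): How far the brass nut is backed off, rad: 0 = seated on the washer (its stop), positive = turned anticlockwise seen from above and higher, 1.5 mm per turn (right-hand thread: clockwise from above lowers it). Starts 1.5 to 2.7 turns up. Pushed on at 0, nut and bolt give together in the springy stack, about 0.7 N m per rad, and spring back when let go; the value stays 0.
- seed_tray: Black plastic seedling tray with cells, 340 x 210 x 55 mm, origin at the centre of its underside, long side along its x. Leave alone.
- clay_pots: Two nested clay pots standing upright, 105 mm across the rim, 131 mm high over all, origin at the centre of the underside. Leave alone.
- spray_bottle: Green push-button spray bottle, 66 mm across, 180 mm high, origin at the centre of the underside. Leave alone.
- garden_fork: Stainless hand fork with wooden handle lying on the bench, 266 mm long along its x, 76 mm wide, 30 mm high, origin on the bench near its middle, tines to +x. Leave alone.
- washer_top (a point): Seat of the brass nut: the point on its bolt axis on the upper face of the steel washer (30 mm across, 2 mm thick, lying on the top board), 74 mm above the bench. The bolt ends 33 mm above this point. The other three bolts and washers are alike.

How it is judged:
By the outcome, as a careful person would: the job done as asked, in the order asked, and still so for the second after the job is handed in, with the robot touching nothing.
It also fails if it takes over 67 s, if anything falls off the work surface, if the arm or the gripper's body presses on something with over 40 N, if the wrist force passes 120 N, or if a joint passes its speed limit or range.

## Working session

There is one attempt and no reset: what is moved stays moved. The work goes in short steps, Python scripts to look and compute and a tool call to move; the robot and the scene stay as the last step left them, time stands still between calls to the robot, and variables do not carry over. Pictures are saved under pics/ and viewed, at most 10 in all, crops included, and the job is handed in when it is done.

Besides the shell and the picture viewer there is one more tool, called in YAML: its name, and indented under it one key for each argument. play_rows: Moves the arm, as the interface text tells. Its arguments: {"type":"object","properties":{"plan":{"type":"array"}},"required":["plan"]}

```bash
mkdir -p pics; python3 - <<'E'
from plant import env, imaging
import cv2, numpy as np
for n in("scene","top"):
    cv2.imwrite(f"pics/{n}0.png",imaging.get_image(n)[:,:,::-1]); c=imaging.get_calibration(n)
    print(n,c["fx"],c["fy"],c["cx"],c["cy"],c["distortion"]);print(np.round(c["view"],4).tolist())
o=env.get_obs();print(o)
E
```

```text
scene 570.2758039826983 570.2758039826983 323.5444465436214 237.1950602115377 [-0.11846683  0.          0.          0.          0.        ]
[[-0.012, 0.9998, -0.0154, -0.0619], [-0.8454, -0.002, 0.5342, 0.441], [0.5341, 0.0194, 0.8452, -1.9135], [0.0, 0.0, 0.0, 1.0]]
top 601.1595475110873 601.1595475110873 303.40417574786517 233.12351723054297 [-0.00195955  0.          0.          0.          0.        ]
[[-0.0263, -0.9994, -0.0224, 0.088], [0.9972, -0.0278, 0.0689, -0.5532], [-0.0695, -0.0206, 0.9974, -1.4077], [0.0, 0.0, 0.0, 1.0]]
{'t': 0.1, 'joints': array([-1.40709611e+00,  2.45732083e-01,  1.55888985e+00,  2.08323908e-05,
        1.33871806e+00, -1.74096021e-01]), 'dq': array([-0.00011236, -0.00164639, -0.0033308 , -0.00069083,  0.00056282,
        0.00057194]), 'joint_efforts': array([-2.94741187e-05, -4.30670178e+01, -3.27129149e+01, -2.12510563e-04,
        2.81274362e-03,  1.11432450e-05]), 'tcp_pos': array([ 0.2153505 , -0.61279174,  0.24929948]), 'orientation': array([ 9.85770615e-01,  1.68093816e-01,  1.46759323e-05, -8.73604317e-04]), 'wrist_force': array([-0.56237023, -0.29895505,  0.80290226]), 'moment': array([-0.00678504,  0.00347089, -0.01269994]), 'grasp_force': 0.0, 'finger_gap': 0.08527298961719343}
```

View pics/scene0.png

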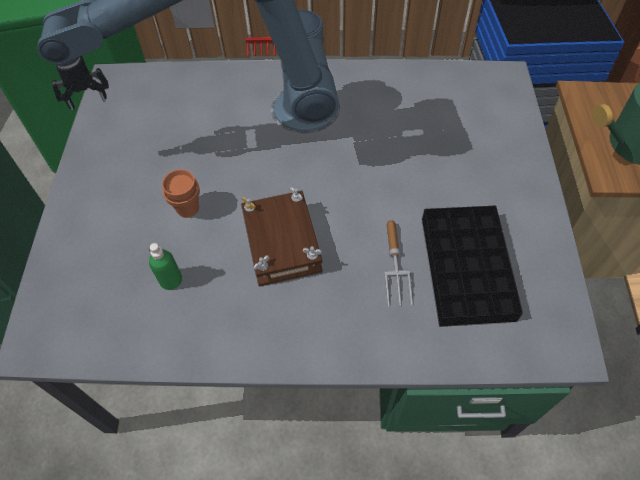

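View pics/top0.png

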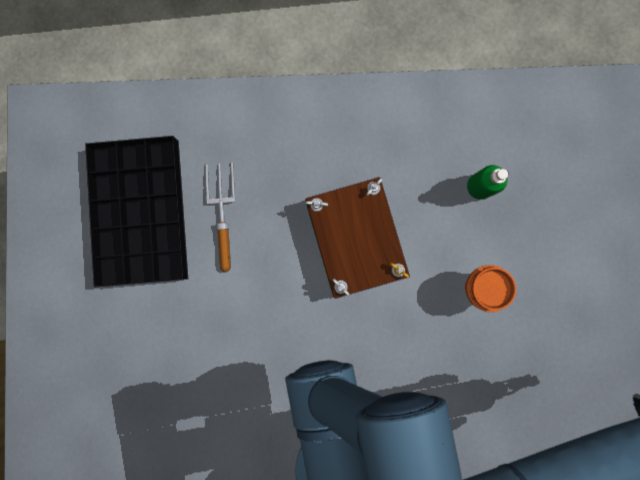

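The brass nut is at about (399,270) in the top view and (249,205) in the scene view. The press is in the middle, with the pots and bottle to its right in the top view. Next I'll zoom in and fit positions.

```bash
cat > h.py <<'E'
import numpy as np, cv2
from scipy.optimize import least_squares
from plant import env, imaging
C={n:imaging.get_calibration(n) for n in("scene","top")}
F=np.diag([1,-1,-1.])
def proj(n,P):
    c=C[n];V=np.array(c["view"]);p=(np.atleast_2d(P)@V[:3,:3].T+V[:3,3])@F
    K=np.array([[c["fx"],0,c["cx"]],[0,c["fy"],c["cy"]],[0,0,1]])
    return cv2.projectPoints(p,np.zeros(3),np.zeros(3),K,np.array(c["distortion"]))[0][:,0]
def tri(obs):  # {name:(u,v)}
    f=lambda X:np.concatenate([proj(n,X)[0]-o for n,o in obs.items()])
    r=least_squares(f,[.5,-.1,.08]);return r.x,np.abs(r.fun).max()
def brass(n,im):
    h=cv2.cvtColor(im,cv2.COLOR_RGB2HSV).astype(int)
    return ((h[...,0]>13)&(h[...,0]<35)&(h[...,1]>90)&(h[...,2]>90))
def crop(im,u,v,w=40,s=10):
    return cv2.resize(im[v-w//2:v+w//2,u-w//2:u+w//2],None,fx=s,fy=s,interpolation=cv2.INTER_CUBIC)
E
python3 - <<'E'
from h import *
a=cv2.imread("pics/scene0.png");b=cv2.imread("pics/top0.png")
cv2.imwrite("pics/z0.png",np.hstack([crop(a,249,205),crop(b,399,270)]))
for n,im,(u,v) in(("scene",a,(249,205)),("top",b,(399,270))):
    m=brass(n,im[:,:,::-1].copy());mm=np.zeros_like(m);mm[v-15:v+15,u-15:u+15]=m[v-15:v+15,u-15:u+15]
    y,x=np.nonzero(mm);print(n,x.mean(),y.mean(),len(x),x.min(),x.max(),y.min(),y.max(),np.linalg.eigh(np.cov(x,y)))
# wood mask corners
for n,im,(u,v) in(("top",b,(358,238)),("scene",a,(282,235))):
    h=cv2.cvtColor(im,cv2.COLOR_BGR2HSV);m=((h[...,0]<15)&(h[...,1]>100)).astype(np.uint8)
    k,l=cv2.connectedComponents(m);m=(l==l[v,u]).astype(np.uint8)
    c=max(cv2.findContours(m,0,2)[0],key=cv2.contourArea);print(n,m.sum(),cv2.approxPolyDP(cv2.convexHull(c),4,True)[:,0].tolist(),cv2.minAreaRect(c))
E
```

```text
scene 248.53703703703704 203.46296296296296 54 242 254 197 208 EighResult(eigenvalues=array([ 2.9238907 , 20.56388009]), eigenvectors=array([[ 0.61920305, -0.78523091],
       [-0.78523091, -0.61920305]]))
top 398.8048780487805 269.7682926829268 82 390 408 262 277 EighResult(eigenvalues=array([ 3.13373298, 45.00794121]), eigenvectors=array([[ 0.61736785, -0.78667461],
       [-0.78667461, -0.61736785]]))
top 7319 [[379, 178], [408, 274], [335, 297], [306, 199]] ((356.7703857421875, 237.2127685546875), (103.39999389648438, 78.31998443603516), 73.73979187011719)
scene 4637 [[291, 193], [304, 199], [321, 270], [260, 285], [242, 204]] ((282.20587158203125, 237.17648315429688), (83.73516845703125, 66.70613098144531), 77.47119140625)
```

View pics/z0.png

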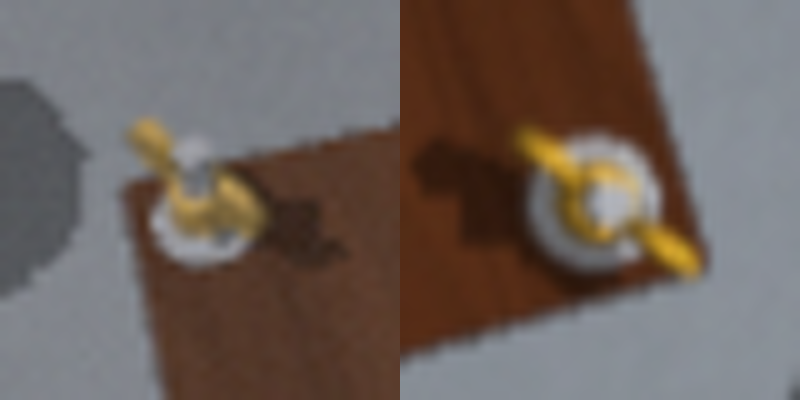

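The left crop (scene) shows the bolt tip near (248.5,200) and one wing tip near (243,198). The right crop (top) shows the bolt tip near (400,269.8) and wing tips near (391.7,263.5) and (408.7,276.8). The washer is visible under the raised nut.

```bash
python3 - <<'E'
from h import *
X,r=tri({"scene":(248.5-.5,200-.5),"top":(400-.5,269.8-.5)});print("bolt tip",X,r)
# press fit: top-face corners in both views, z free
B=np.array([[.12,.09],[.12,-.09],[-.12,-.09],[-.12,.09]])
top=np.array([[408,274],[335,297],[306,199],[379,178]],float)   # corner order: brass corner first
# mask edges: brass corner near (409,274)
scene={0:(242,204),1:(304,193)}
def P(p,Q,z): c,s=np.cos(p[2]),np.sin(p[2]);return np.c_[Q@np.array([[c,s],[-s,c]])+p[:2],np.full(len(Q),z)]
f=lambda p:np.concatenate([(proj("top",P(p,B,p[3]))-top).ravel(),(proj("scene",P(p,B[:1],p[3]))-[scene[0]]).ravel(),[(p[3]-.072)*1e3*0.3]])
best=min((least_squares(f,[.6,-.1,y,.07]) for y in np.arange(0,6.3,.7)),key=lambda r:r.cost)
p=best.x;print("press",p,np.round(best.fun,1))
b=np.array([[.098,.068]]);print("bolt from press",P(p,b,.107)); 
for n in C: print(n,proj(n,P(p,b,.107)))
# wing tips on known axis/height -> nut yaw from top brass mask: fit angle by ray-plane
def plane(n,uv,z): return least_squares(lambda q:proj(n,[*q,z])[0]-uv,[.5,-.1]).x
for z in (.092,.094):
  a=plane("top",(391.2,263),z);c=plane("top",(408.2,276.3),z);d=a-c
  print("tips",a,c,"mid",(a+c)/2,"span",np.hypot(*d),"ang",np.degrees(np.arctan2(d[1],d[0])))
for nm,(u,v) in dict(pots=(491,288),).items(): print(nm,plane("top",(u,v),.131))
print("bottle",plane("top",(501,175),.18)); print(plane("top",(399.5,269.3),.107))
E
```

```text
bolt tip [ 0.46320825 -0.14028776  0.10314088] 0.2672199891892433
press [ 0.54095892 -0.04987342  3.4013719   0.06521216] [ 1.7  1.7 -1.   1.1 -1.7 -1.2  0.1 -2.2 -1.2 -0.9 -2. ]
bolt from press [[ 0.46371411 -0.14076478  0.107     ]]
scene [[247.90666418 198.83317314]]
top [[400.15770295 269.02722628]]
tips [ 0.47780078 -0.12334278] [ 0.44710439 -0.16014097] mid [ 0.46245259 -0.14174187] span 0.04792050513113545 ang 50.16574451927836
tips [ 0.47776868 -0.12309574] [ 0.4471177 -0.1598395] mid [ 0.46244319 -0.14146762] span 0.047849622090227646 ang 50.165744519278334
pots [ 0.41745769 -0.33160142]
bottle [ 0.65533984 -0.34984363]
[ 0.46315042 -0.13929199]
```

```bash
cat >> h.py <<'E'
from scipy.spatial.transform import Rotation as Ro
BOLT=np.array([.463,-.141])
def orb(a,R=.028,z=.112): a=np.radians(a);return np.array([*(BOLT+R*np.array([np.cos(a),np.sin(a)])),z])
def tool(o,P): return np.round(1e3*Ro.from_quat(o["orientation"]).inv().apply(np.atleast_2d(P)-o["tcp_pos"]),1)
def ang(o): d=o["tcp_pos"][:2]-BOLT;return np.degrees(np.arctan2(d[1],d[0]))%360,1e3*np.hypot(*d),1e3*o["tcp_pos"][2]
E
python3 - <<'E'
from h import *
o=env.get_obs();print(tool(o,[orb(140,z=.25),orb(140,z=.16)]))
E
```

```text
[[ 3.757e+02 -3.871e+02  1.000e-01]
 [ 3.757e+02 -3.870e+02  9.010e+01]]
```

play_rows:
  plan:
    - [[1,0.03,-0.031,0,0,0,0],[1,0.06,-0.062,0,0,0,0],[1,0.09,-0.093,0,0,0,0],[1,0.12,-0.124,0,0,0,0],[1,0.15,-0.155,0,0,0,0]]

```text
t: 0.6
tcp_pos: [0.3059, -0.4155, 0.2498]
orientation: [0.986, 0.168, -0.0, -0.0]
wrist_force: [0.7, 0.0, -0.7]
finger_gap: 0.0127
grasp_force: 0.0
```

play_rows:
  plan:
    - [[1,0.03,-0.031,0,0,0,0],[1,0.06,-0.062,0,0,0,0],[1,0.09,-0.093,0,0,0,0],[1,0.12,-0.124,0,0,0,0],[1,0.15,-0.155,0,0,0,0]]

```text
t: 1.1
tcp_pos: [0.3959, -0.2196, 0.25]
orientation: [0.986, 0.168, -0.0, -0.0]
wrist_force: [0.3, -0.8, 0.3]
finger_gap: -0.0004
grasp_force: 0.0
```

play_rows:
  plan:
    - [[1,0.026,-0.026,0.01,0,0,0],[1,0.052,-0.052,0.03,0,0,0],[1,0.076,-0.077,0.05,0,0,0],[1,0.076,-0.077,0.07,0,0,0],[1,0.076,-0.077,0.07,0,0,0]]

```text
t: 1.6
tcp_pos: [0.4401, -0.1215, 0.1771]
orientation: [0.986, 0.169, -0.003, -0.002]
wrist_force: [-0.5, 0.7, -0.3]
finger_gap: -0.0
grasp_force: 0.0
```

```bash
python3 - <<'E'
from h import *
o=env.get_obs();print(o["t"],o["tcp_pos"],o["orientation"],o["finger_gap"],o["wrist_force"],tool(o,[orb(140,z=.16),orb(140)]))
a=imaging.get_image("scene");b=imaging.get_image("top")
cv2.imwrite("pics/c1.png",np.hstack([crop(a,249,190,80,5),crop(b,399,270,80,5)])[:,:,::-1])
E
```

```text
1.6 [ 0.44011556 -0.12153381  0.17713938] [ 0.98558829  0.16912716 -0.00267979 -0.00213132] -2.5031758755972303e-05 [-0.52587965  0.69045808 -0.28646299] [[ 0.9  2.  17.1]
 [ 1.2  2.2 65.1]]
```

View pics/c1.png

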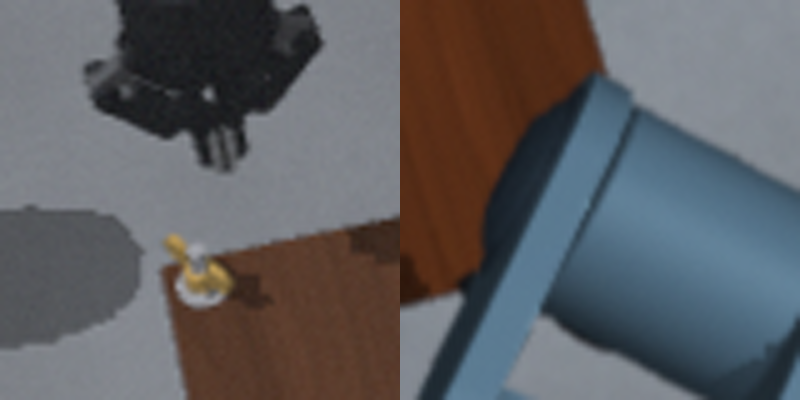

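The closed fingertips show in the scene crop at about (222,170), which is full-frame (253.4,184). The nut sits below, untouched, and the top view is blocked by the arm. I'll check the tip length from that pixel.

```bash
python3 - <<'E'
from h import *
o=env.get_obs()
R=Ro.from_quat(o["orientation"]).as_matrix()
for d in(0,.006,.019,.032):print(d,proj("scene",o["tcp_pos"]+R[:,2]*d), proj("scene",o["tcp_pos"]+R[:,2]*d+[[.011,0,0],[-.011,0,0]]).tolist())
print(proj("scene",[*BOLT,.107]),"bolt obs 248,199.5")
print(R)
E
```

```text
0 [[251.50374102 176.11328273]] [[251.16717513139022, 179.34370214569313], [251.83819998960504, 172.90890546358276]]
0.006 [[251.77159599 177.49833084]] [[251.43742164209783, 180.72394644060319], [252.10368891785114, 174.29860394397684]]
0.019 [[252.34640277 180.46903148]] [[252.01732684581032, 183.6841762353055], [252.6734511889244, 177.27944656844903]]
0.032 [[252.91373158 183.39900336]] [[252.5896427688553, 186.6035975318991], [253.23584507967473, 180.21964503928677]]
[[247.84422876 198.6252356 ]] bolt obs 248,199.5
[[ 9.43546781e-01  3.31238583e-01 -6.88312463e-04]
 [ 3.31238832e-01 -9.43546902e-01  2.82456092e-04]
 [-5.55894736e-04 -4.94506353e-04 -9.99999723e-01]]
```

play_rows:
  plan:
    - [[1,0.001,0.001,0.02,0,0,0],[1,0.001,0.001,0.04,0,0,0],[1,0.001,0.001,0.06,0,0,0],[1,0.001,0.001,0.068,0,0,0],[1,0.001,0.001,0.068,0,0,0]]

```text
t: 2.2
tcp_pos: [0.4429, -0.1247, 0.1123]
orientation: [0.986, 0.168, -0.0, -0.0]
wrist_force: [-0.1, -0.1, 0.1]
finger_gap: -0.0003
grasp_force: 0.0
```

```bash
python3 - <<'E'
from h import *
o=env.get_obs();print(ang(o),o["tcp_pos"],o["orientation"])
print(tool(o,[orb(a,z=.11) for a in range(140,-5,-15)]))
E
```

```text
(np.float64(140.80572568226026), np.float64(25.871592097377537), np.float64(112.26970196096636)) [ 0.44294932 -0.1246504   0.1122697 ] [ 9.85871163e-01  1.67504911e-01 -3.08812949e-04 -2.44076920e-04]
[[-0.8 -2.   2.3]
 [ 5.9 -4.9  2.3]
 [13.2 -5.9  2.3]
 [20.4 -5.1  2.3]
 [27.2 -2.4  2.3]
 [33.1  2.   2.3]
 [37.6  7.8  2.2]
 [40.5 14.5  2.2]
 [41.5 21.7  2.2]
 [40.7 29.   2.2]]
```

play_rows:
  plan:
    - [[1,0.006,-0.005,0.002,0,0,0],[1,0.013,-0.006,0.002,0,0,0],[1,0.02,-0.005,0.002,0,0,0],[1,0.027,-0.002,0.002,0,0,0],[1,0.033,0.002,0.002,0,0,0]]

```text
t: 2.7
tcp_pos: [0.476, -0.1151, 0.1107]
orientation: [0.986, 0.168, 0.0, 0.0]
wrist_force: [-0.4, 0.1, 0.8]
finger_gap: -0.0002
grasp_force: 0.2
```

```bash
python3 - <<'E'
from h import *
o=env.get_obs();print(ang(o),o["wrist_force"],o["moment"])
print(tool(o,[orb(a,z=.11) for a in range(65,-300,-15)]).tolist())
a=imaging.get_image("scene");b=imaging.get_image("top")
cv2.imwrite("pics/c2.png",np.hstack([crop(a,249,200,50,8),crop(b,399,270,50,8)])[:,:,::-1])
E
```

```text
(np.float64(63.388340015306994), np.float64(28.988534648749315), np.float64(110.65030113951816)) [-0.35122271  0.05483611  0.76050025] [ 0.073461    0.0844297  -0.01797453]
[[-1.3, 0.1, 0.6], [3.2, 5.9, 0.7], [6.1, 12.6, 0.7], [7.1, 19.8, 0.7], [6.3, 27.1, 0.7], [3.5, 33.9, 0.7], [-0.8, 39.7, 0.7], [-6.6, 44.2, 0.7], [-13.3, 47.1, 0.7], [-20.6, 48.1, 0.7], [-27.8, 47.3, 0.7], [-34.6, 44.5, 0.7], [-40.4, 40.1, 0.7], [-45.0, 34.4, 0.6], [-47.8, 27.7, 0.6], [-48.9, 20.4, 0.6], [-48.0, 13.2, 0.6], [-45.2, 6.4, 0.6], [-40.9, 0.5, 0.6], [-35.1, -4.0, 0.6], [-28.4, -6.8, 0.6], [-21.2, -7.9, 0.6], [-13.9, -7.0, 0.6], [-7.1, -4.3, 0.6], [-1.3, 0.1, 0.6]]
```

View pics/c2.png

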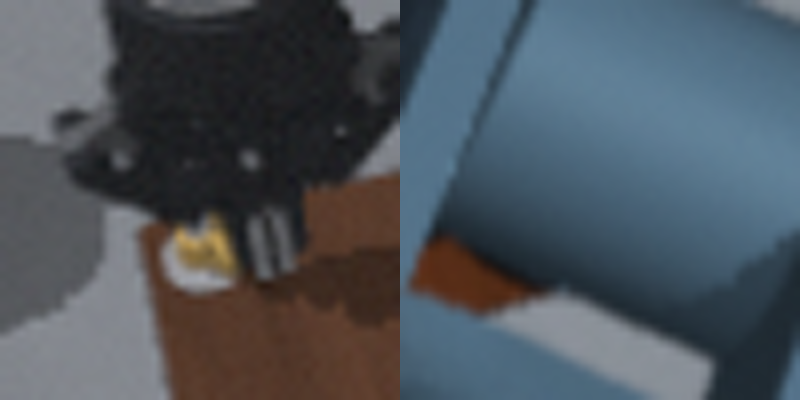

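The finger is now against the wing, at right in the scene crop around (270,250), and the nut has started to turn clockwise. Force is low, so I'll keep orbiting.

play_rows:
  plan:
    - [[1,0.003,0.006,0,0,0,0],[1,0.006,0.0125,0,0,0,0],[1,0.007,0.02,0,0,0,0],[1,0.0065,0.027,0,0,0,0],[1,0.0035,0.034,0,0,0,0]]

```text
t: 3.3
tcp_pos: [0.4898, -0.1468, 0.1103]
orientation: [0.986, 0.168, 0.0, 0.0]
wrist_force: [-0.0, 0.1, 0.3]
finger_gap: -0.0
grasp_force: 0.2
```

play_rows:
  plan:
    - [[1,-0.0045,0.0055,0,0,0,0],[1,-0.01,0.01,0,0,0,0],[1,-0.017,0.013,0,0,0,0],[1,-0.024,0.014,0,0,0,0],[1,-0.0315,0.0135,0,0,0,0]]

```text
t: 3.8
tcp_pos: [0.4637, -0.1696, 0.1104]
orientation: [0.986, 0.168, 0.0, 0.0]
wrist_force: [0.8, -0.4, 0.2]
finger_gap: -0.0001
grasp_force: 0.2
```

```bash
python3 - <<'E'
from h import *
o=env.get_obs();print(ang(o),o["wrist_force"],o["moment"])
a0=round(ang(o)[0])
print([(a,*t[:2]) for a,t in zip(range(a0,a0-380,-15),tool(o,[orb(a,z=.11) for a in range(a0,a0-380,-15)]).tolist())])
a=imaging.get_image("scene");b=imaging.get_image("top")
cv2.imwrite("pics/c3.png",np.hstack([crop(a,249,200,50,8),crop(b,399,270,50,8)])[:,:,::-1])
E
```

```text
(np.float64(271.4855296427029), np.float64(28.575956037388288), np.float64(110.37888913552356)) [ 0.84630219 -0.44815216  0.18790559] [ 0.01617157 -0.09883696  0.05911249]
[(271, -0.0, -0.6), (256, -6.6, -3.8), (241, -12.2, -8.6), (226, -16.3, -14.6), (211, -18.7, -21.5), (196, -19.2, -28.8), (181, -17.8, -36.0), (166, -14.6, -42.6), (151, -9.9, -48.1), (136, -3.8, -52.2), (121, 3.1, -54.6), (106, 10.4, -55.2), (91, 17.6, -53.8), (76, 24.2, -50.6), (61, 29.7, -45.8), (46, 33.8, -39.8), (31, 36.2, -32.9), (16, 36.7, -25.6), (1, 35.3, -18.4), (-14, 32.2, -11.8), (-29, 27.4, -6.3), (-44, 21.3, -2.2), (-59, 14.4, 0.2), (-74, 7.1, 0.8), (-89, -0.0, -0.6), (-104, -6.6, -3.8)]
```

View pics/c3.png

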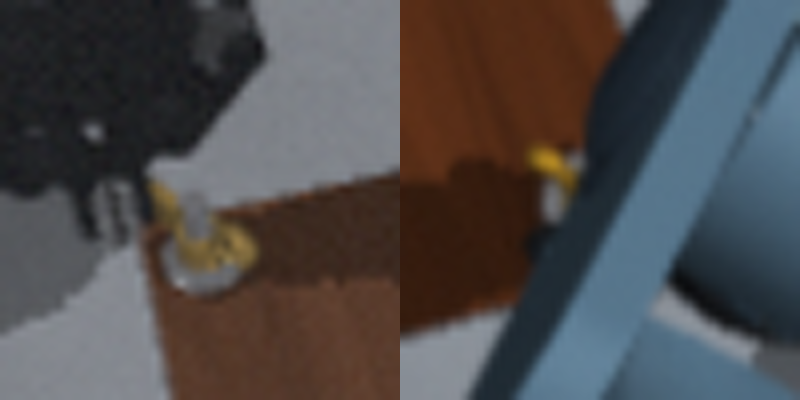

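The finger is at left with the wing trailing behind it. The nut has gone round about half a turn, since its wing line is back near the starting direction. I'll make about 300° more of orbit, which stays below the 1.5-turn minimum.

play_rows:
  plan:
    - [[1,-0.0065,-0.0035,0,0,0,0],[1,-0.012,-0.0085,0,0,0,0],[1,-0.0165,-0.0145,0,0,0,0],[1,-0.0185,-0.0215,0,0,0,0],[1,-0.019,-0.029,0,0,0,0]]

```text
t: 4.4
tcp_pos: [0.4362, -0.1475, 0.1102]
orientation: [0.986, 0.168, -0.0, -0.0]
wrist_force: [-1.2, -0.0, -0.5]
finger_gap: -0.0001
grasp_force: 0.2
```

play_rows:
  plan:
    - [[1,0.001,-0.007,0,0,0,0],[1,0.0045,-0.0135,0,0,0,0],[1,0.009,-0.019,0,0,0,0],[1,0.015,-0.023,0,0,0,0],[1,0.022,-0.0255,0,0,0,0]]

```text
t: 4.9
tcp_pos: [0.4495, -0.1161, 0.1102]
orientation: [0.986, 0.168, -0.0, -0.0]
wrist_force: [-0.5, -0.7, 0.6]
finger_gap: 0.0001
grasp_force: 0.2
```

play_rows:
  plan:
    - [[1,0.0075,-0.0005,0,0,0,0],[1,0.0145,0.0005,0,0,0,0],[1,0.021,0.004,0,0,0,0],[1,0.0265,0.0085,0,0,0,0],[1,0.031,0.0145,0,0,0,0]]

```text
t: 5.4
tcp_pos: [0.4838, -0.1205, 0.1103]
orientation: [0.986, 0.168, -0.0, -0.0]
wrist_force: [-0.1, 0.8, 0.3]
finger_gap: 0.0001
grasp_force: 0.2
```

play_rows:
  plan:
    - [[1,0.002,0.007,0,0,0,0],[1,0.0025,0.0145,0,0,0,0],[1,0.0015,0.0215,0,0,0,0],[1,-0.002,0.028,0,0,0,0],[1,-0.0065,0.0335,0,0,0,0]]

```text
t: 5.9
tcp_pos: [0.488, -0.1547, 0.1103]
orientation: [0.986, 0.168, 0.0, 0.0]
wrist_force: [-0.4, 1.7, 0.5]
finger_gap: -0.0001
grasp_force: 0.2
```

```bash
cat >> h.py <<'E'
def nxt(step=4,n=30):
    o=env.get_obs();a0=ang(o)[0];print(np.round(ang(o),1),o["wrist_force"].round(2),o["moment"].round(3))
    A=[round(a0)-step*i for i in range(1,n)];print([(a,*t) for a,t in zip(A,tool(o,[orb(a,z=.110) for a in A])[:,:2].tolist())])
E
python3 - <<'E'
from h import *
nxt(4,40)
a=imaging.get_image("scene");b=imaging.get_image("top")
cv2.imwrite("pics/c4.png",np.hstack([crop(a,249,200,50,8),crop(b,399,270,50,8)])[:,:,::-1])
E
```

```text
[331.2  28.5 110.3] [-0.36  1.73  0.48] [ 0.085 -0.064 -0.049]
[(327, -1.9, 0.9), (323, -3.5, 2.1), (319, -5.2, 3.1), (315, -6.9, 4.0), (311, -8.7, 4.8), (307, -10.5, 5.4), (303, -12.4, 6.0), (299, -14.3, 6.4), (295, -16.3, 6.6), (291, -18.2, 6.7), (287, -20.2, 6.7), (283, -22.1, 6.6), (279, -24.1, 6.3), (275, -26.0, 5.9), (271, -27.8, 5.3), (267, -29.7, 4.7), (263, -31.5, 3.8), (259, -33.2, 2.9), (255, -34.8, 1.9), (251, -36.4, 0.7), (247, -37.9, -0.5), (243, -39.3, -1.9), (239, -40.6, -3.4), (235, -41.8, -4.9), (231, -42.9, -6.5), (227, -43.8, -8.2), (223, -44.7, -10.0), (219, -45.4, -11.8), (215, -46.0, -13.7), (211, -46.4, -15.6), (207, -46.8, -17.5), (203, -47.0, -19.5), (199, -47.0, -21.4), (195, -46.9, -23.4), (191, -46.7, -25.3), (187, -46.4, -27.2), (183, -45.9, -29.1), (179, -45.3, -31.0), (175, -44.5, -32.8)]
```

View pics/c4.png

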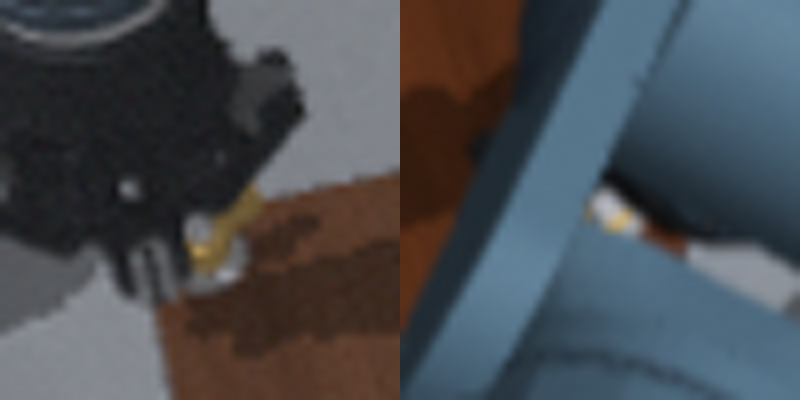

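The finger is at lower left and the wing points up and right, still turning freely. About 480° is done, so I'll use short strokes with force checks from here.

play_rows:
  plan:
    - [[1,-0.0035,0.002,0,0,0,0],[1,-0.007,0.004,0,0,0,0],[1,-0.0105,0.0055,0,0,0,0],[1,-0.0145,0.0065,0,0,0,0],[1,-0.018,0.0065,0,0,0,0]]

```text
t: 6.5
tcp_pos: [0.473, -0.1662, 0.1103]
orientation: [0.986, 0.168, 0.0, 0.0]
wrist_force: [-0.1, -0.7, 0.3]
finger_gap: 0.0002
grasp_force: 0.2
```

play_rows:
  plan:
    - [[1,-0.002,0,0,0,0,0],[1,-0.004,0,0,0,0,0],[1,-0.006,-0.0005,0,0,0,0],[1,-0.006,-0.0005,0,0,0,0]]

```text
t: 6.9
tcp_pos: [0.4673, -0.1676, 0.1103]
orientation: [0.986, 0.168, -0.0, 0.0]
wrist_force: [-0.6, -0.6, 0.7]
finger_gap: 0.0001
grasp_force: 0.2
```

play_rows:
  plan:
    - [[1,-0.002,-0.0005,0,0,0,0],[1,-0.004,-0.001,0,0,0,0],[1,-0.0055,-0.0015,0,0,0,0],[1,-0.0075,-0.002,0,0,0,0],[1,-0.0075,-0.002,0,0,0,0]]

```text
t: 7.4
tcp_pos: [0.4594, -0.1682, 0.1102]
orientation: [0.986, 0.168, -0.0, -0.0]
wrist_force: [0.3, -0.2, 0.5]
finger_gap: -0.0
grasp_force: 0.2
```

play_rows:
  plan:
    - [[1,-0.0015,-0.001,0,0,0,0],[1,-0.0035,-0.002,0,0,0,0],[1,-0.005,-0.0035,0,0,0,0],[1,-0.0065,-0.0045,0,0,0,0],[1,-0.0065,-0.0045,0,0,0,0]]

```text
t: 7.9
tcp_pos: [0.4518, -0.1659, 0.1102]
orientation: [0.986, 0.168, -0.0, -0.0]
wrist_force: [0.6, 0.2, 0.5]
finger_gap: -0.0
grasp_force: 0.1
```

play_rows:
  plan:
    - [[1,-0.0015,-0.0015,0,0,0,0],[1,-0.0025,-0.003,0,0,0,0],[1,-0.004,-0.0045,0,0,0,0],[1,-0.005,-0.006,0,0,0,0],[1,-0.005,-0.006,0,0,0,0]]

```text
t: 8.4
tcp_pos: [0.4452, -0.1619, 0.1103]
orientation: [0.986, 0.168, -0.0, -0.0]
wrist_force: [-0.5, -0.1, -0.6]
finger_gap: -0.0001
grasp_force: 0.2
```

play_rows:
  plan:
    - [[1,-0.001,-0.0015,0,0,0,0],[1,-0.002,-0.0035,0,0,0,0],[1,-0.0025,-0.005,0,0,0,0],[1,-0.003,-0.007,0,0,0,0],[1,-0.003,-0.007,0,0,0,0]]

```text
t: 8.9
tcp_pos: [0.44, -0.1562, 0.1102]
orientation: [0.986, 0.168, -0.0, -0.0]
wrist_force: [-0.2, -0.5, -0.4]
finger_gap: 0.0003
grasp_force: 0.1
```

```bash
python3 - <<'E'
from h import *
nxt(16,24)
E
```

```text
[213.4  27.6 110.2] [-0.19 -0.52 -0.4 ] [ 0.014 -0.009  0.026]
[(197, -1.2, -7.9), (181, 0.2, -15.5), (165, 3.6, -22.5), (149, 8.9, -28.3), (133, 15.5, -32.3), (117, 23.0, -34.4), (101, 30.8, -34.4), (85, 38.3, -32.2), (69, 44.9, -28.0), (53, 50.0, -22.2), (37, 53.4, -15.2), (21, 54.7, -7.5), (5, 53.9, 0.3), (-11, 50.9, 7.5), (-27, 46.1, 13.6), (-43, 39.7, 18.1), (-59, 32.4, 20.7), (-75, 24.6, 21.2), (-91, 17.0, 19.6), (-107, 10.1, 15.9), (-123, 4.6, 10.4), (-139, 0.7, 3.6), (-155, -1.1, -3.9)]
```

play_rows:
  plan:
    - [[1,-0.0005,-0.002,0,0,0,0],[1,-0.001,-0.004,0,0,0,0],[1,-0.001,-0.006,0,0,0,0],[1,-0.001,-0.008,0,0,0,0],[1,-0.001,-0.008,0,0,0,0]]

```text
t: 9.4
tcp_pos: [0.4365, -0.149, 0.1103]
orientation: [0.986, 0.168, -0.0, -0.0]
wrist_force: [-0.3, -0.9, 0.2]
finger_gap: -0.0
grasp_force: 0.1
```

play_rows:
  plan:
    - [[1,0,-0.002,0,0,0,0],[1,0.0005,-0.004,0,0,0,0],[1,0.001,-0.0055,0,0,0,0],[1,0.001,-0.0075,0,0,0,0],[1,0.001,-0.0075,0,0,0,0]]

```text
t: 9.9
tcp_pos: [0.435, -0.1415, 0.1102]
orientation: [0.986, 0.168, -0.0, -0.0]
wrist_force: [-0.2, -1.5, 0.5]
finger_gap: 0.0002
grasp_force: 0.1
```

play_rows:
  plan:
    - [[1,0.0005,-0.0015,0,0,0,0],[1,0.001,-0.0025,0,0,0,0],[1,0.0015,-0.0035,0,0,0,0],[1,0.0015,-0.0035,0,0,0,0],[1,0.0015,-0.0035,0,0,0,0]]

```text
t: 10.4
tcp_pos: [0.4353, -0.138, 0.1103]
orientation: [0.986, 0.168, -0.0, -0.0]
wrist_force: [-0.8, 0.3, -0.6]
finger_gap: 0.0001
grasp_force: 0.1
```

Still free. abs (1.5,-19) → (165°).

play_rows:
  plan:
    - [[1,0.001,-0.002,0,0,0,0],[1,0.002,-0.0035,0,0,0,0],[1,0.0035,-0.005,0,0,0,0],[1,0.0045,-0.0065,0,0,0,0],[1,0.0045,-0.0065,0,0,0,0]]

```text
t: 10.9
tcp_pos: [0.4375, -0.1301, 0.1103]
orientation: [0.986, 0.168, -0.0, -0.0]
wrist_force: [0.0, 0.4, -0.5]
finger_gap: 0.0001
grasp_force: 0.1
```

play_rows:
  plan:
    - [[1,0.0015,-0.0015,0,0,0,0],[1,0.003,-0.003,0,0,0,0],[1,0.0045,-0.004,0,0,0,0],[1,0.006,-0.005,0,0,0,0],[1,0.006,-0.005,0,0,0,0]]

```text
t: 11.4
tcp_pos: [0.4416, -0.1235, 0.1103]
orientation: [0.986, 0.168, 0.0, -0.0]
wrist_force: [0.2, 0.6, 0.8]
finger_gap: -0.0
grasp_force: 0.1
```

play_rows:
  plan:
    - [[1,0.0015,-0.001,0,0,0,0],[1,0.0035,-0.002,0,0,0,0],[1,0.0055,-0.0025,0,0,0,0],[1,0.007,-0.003,0,0,0,0],[1,0.007,-0.003,0,0,0,0]]

```text
t: 11.9
tcp_pos: [0.4472, -0.1184, 0.1103]
orientation: [0.986, 0.168, 0.0, -0.0]
wrist_force: [-0.5, 0.0, -0.2]
finger_gap: -0.0001
grasp_force: 0.1
```

play_rows:
  plan:
    - [[1,0.002,-0.0005,0,0,0,0],[1,0.004,-0.001,0,0,0,0],[1,0.006,-0.001,0,0,0,0],[1,0.008,-0.001,0,0,0,0],[1,0.008,-0.001,0,0,0,0]]

```text
t: 12.4
tcp_pos: [0.4545, -0.1149, 0.1103]
orientation: [0.986, 0.168, 0.0, -0.0]
wrist_force: [0.5, -0.0, 0.6]
finger_gap: 0.0002
grasp_force: 0.1
```

```bash
cat >> h.py <<'E'
def nut():
    a=imaging.get_image("scene");m=brass("scene",a)[190:220,235:265];s=np.array([[' #'[int(v)] for v in r] for r in m])
    print("\n".join("".join(r) for r in s[2:24]));
E
python3 - <<'E'
from h import *
nxt(16,24);nut()
E
```

```text
[108.   27.5 110.3] [ 0.53 -0.04  0.57] [-0.045  0.047  0.017]
[(92, 7.7, 0.7), (76, 14.7, 4.1), (60, 20.6, 9.2), (44, 24.8, 15.8), (28, 27.0, 23.3), (12, 27.1, 31.1), (-4, 25.0, 38.6), (-20, 21.0, 45.2), (-36, 15.3, 50.5), (-52, 8.3, 54.0), (-68, 0.6, 55.4), (-84, -7.1, 54.7), (-100, -14.4, 51.9), (-116, -20.6, 47.1), (-132, -25.2, 40.9), (-148, -28.0, 33.6), (-164, -28.6, 25.8), (-180, -27.1, 18.2), (-196, -23.5, 11.3), (-212, -18.1, 5.6), (-228, -11.4, 1.6), (-244, -3.9, -0.3), (-260, 3.9, -0.2)]
                              
                              
                              
                              
                              
                              
                              
                              
      ####                    
      #####       #           
      #####     #####         
      ######    ######        
       #####    #######       
          ###  #######        
           ###########        
            #####             
             ###
```

play_rows:
  plan:
    - [[1,0.002,0,0,0,0,0],[1,0.004,0,0,0,0,0],[1,0.006,0.0005,0,0,0,0],[1,0.0075,0.0005,0,0,0,0],[1,0.0075,0.0005,0,0,0,0]]

```text
t: 12.95
tcp_pos: [0.4618, -0.1129, 0.1104]
orientation: [0.986, 0.168, 0.0, 0.0]
wrist_force: [-0.2, 1.0, 0.5]
finger_gap: 0.0004
grasp_force: 0.1
```

abs (7.5,0.5) → (14.5,4).

play_rows:
  plan:
    - [[1,0.002,0.001,0,0,0,0],[1,0.0035,0.0015,0,0,0,0],[1,0.0055,0.0025,0,0,0,0],[1,0.007,0.0035,0,0,0,0],[1,0.007,0.0035,0,0,0,0]]

```text
t: 13.45
tcp_pos: [0.4696, -0.114, 0.1104]
orientation: [0.986, 0.168, 0.0, 0.0]
wrist_force: [0.1, 0.6, 0.0]
finger_gap: 0.0001
grasp_force: 0.1
```

(14.5,4) → (20.5,9).

play_rows:
  plan:
    - [[1,0.0015,0.001,0,0,0,0],[1,0.003,0.0025,0,0,0,0],[1,0.0045,0.0035,0,0,0,0],[1,0.006,0.005,0,0,0,0],[1,0.006,0.005,0,0,0,0]]

```text
t: 13.95
tcp_pos: [0.4769, -0.1168, 0.1103]
orientation: [0.986, 0.168, 0.0, 0.0]
wrist_force: [0.3, 1.1, 0.2]
finger_gap: 0.0001
grasp_force: 0.1
```

(20.5,9) → (25,16).

play_rows:
  plan:
    - [[1,0.001,0.0015,0,0,0,0],[1,0.0025,0.0035,0,0,0,0],[1,0.0035,0.005,0,0,0,0],[1,0.0045,0.007,0,0,0,0],[1,0.0045,0.007,0,0,0,0]]

```text
t: 14.45
tcp_pos: [0.4834, -0.122, 0.1104]
orientation: [0.986, 0.168, 0.0, 0.0]
wrist_force: [-0.5, 0.8, 0.8]
finger_gap: 0.0
grasp_force: 0.1
```

(25,16) → (27,23.5).

play_rows:
  plan:
    - [[1,0.0005,0.002,0,0,0,0],[1,0.001,0.004,0,0,0,0],[1,0.0015,0.0055,0,0,0,0],[1,0.002,0.0075,0,0,0,0],[1,0.002,0.0075,0,0,0,0]]

```text
t: 14.95
tcp_pos: [0.4878, -0.1285, 0.1104]
orientation: [0.986, 0.168, 0.0, 0.0]
wrist_force: [0.3, -0.6, 0.7]
finger_gap: 0.0001
grasp_force: 0.0
```

(27,23.5) → (27,31).

play_rows:
  plan:
    - [[1,0,0.002,0,0,0,0],[1,0.0005,0.004,0,0,0,0],[1,0,0.006,0,0,0,0],[1,0,0.0075,0,0,0,0],[1,0,0.0075,0,0,0,0]]

```text
t: 15.45
tcp_pos: [0.4901, -0.1354, 0.1103]
orientation: [0.986, 0.168, 0.0, 0.0]
wrist_force: [0.2, -0.4, -0.9]
finger_gap: 0.0001
grasp_force: 0.1
```

```bash
python3 - <<'E'
from h import *
nxt(16,24);nut()
E
```

```text
[ 11.6  27.6 110.3] [ 0.16 -0.38 -0.92] [ 0.044 -0.032 -0.033]
[(-4, -1.7, 7.4), (-20, -5.7, 14.0), (-36, -11.5, 19.3), (-52, -18.4, 22.8), (-68, -26.1, 24.2), (-84, -33.8, 23.5), (-100, -41.1, 20.7), (-116, -47.3, 16.0), (-132, -51.9, 9.7), (-148, -54.7, 2.4), (-164, -55.3, -5.4), (-180, -53.8, -13.0), (-196, -50.2, -19.9), (-212, -44.9, -25.6), (-228, -38.2, -29.6), (-244, -30.6, -31.5), (-260, -22.8, -31.4), (-276, -15.4, -29.0), (-292, -8.9, -24.7), (-308, -3.8, -18.8), (-324, -0.6, -11.7), (-340, 0.6, -4.0), (-356, -0.4, 3.7)]
```

play_rows:
  plan:
    - [[1,-0.0005,0.002,0,0,0,0],[1,-0.0005,0.004,0,0,0,0],[1,-0.001,0.0055,0,0,0,0],[1,-0.0015,0.0075,0,0,0,0],[1,-0.0015,0.0075,0,0,0,0]]

```text
t: 16.0
tcp_pos: [0.4912, -0.1431, 0.1103]
orientation: [0.986, 0.168, 0.0, 0.0]
wrist_force: [-0.3, 0.1, 0.1]
finger_gap: 0.0001
grasp_force: 0.1
```

(-1.5,7.5) → (-5.5,14).

play_rows:
  plan:
    - [[1,-0.001,0.0015,0,0,0,0],[1,-0.002,0.0035,0,0,0,0],[1,-0.003,0.005,0,0,0,0],[1,-0.004,0.0065,0,0,0,0],[1,-0.004,0.0065,0,0,0,0]]

```text
t: 16.5
tcp_pos: [0.4895, -0.1506, 0.1104]
orientation: [0.986, 0.168, 0.0, 0.0]
wrist_force: [-0.6, 0.4, 0.0]
finger_gap: -0.0
grasp_force: 0.1
```

(-5.5,14) → (-11.5,19.5).

play_rows:
  plan:
    - [[1,-0.0015,0.0015,0,0,0,0],[1,-0.003,0.003,0,0,0,0],[1,-0.0045,0.0045,0,0,0,0],[1,-0.006,0.0055,0,0,0,0],[1,-0.006,0.0055,0,0,0,0]]

```text
t: 17.0
tcp_pos: [0.4855, -0.1577, 0.1103]
orientation: [0.986, 0.168, -0.0, 0.0]
wrist_force: [-0.1, 0.5, -0.5]
finger_gap: 0.0002
grasp_force: 0.1
```

(-11.5,19.5) → (-18.5,23).

play_rows:
  plan:
    - [[1,-0.002,0.001,0,0,0,0],[1,-0.0035,0.002,0,0,0,0],[1,-0.0055,0.003,0,0,0,0],[1,-0.007,0.0035,0,0,0,0],[1,-0.007,0.0035,0,0,0,0]]

```text
t: 17.5
tcp_pos: [0.48, -0.1632, 0.1103]
orientation: [0.986, 0.168, -0.0, 0.0]
wrist_force: [0.4, -0.2, -0.6]
finger_gap: 0.0001
grasp_force: 0.1
```

```bash
python3 - <<'E'
from h import *
nxt(16,24);nut()
E
```

```text
[307.5  28.  110.3] [ 0.41 -0.17 -0.65] [ 0.066 -0.067 -0.045]
[(291, -7.9, 1.4), (275, -15.7, 0.5), (259, -22.9, -2.5), (243, -29.0, -7.3), (227, -33.5, -13.6), (211, -36.1, -21.0), (195, -36.6, -28.7), (179, -35.0, -36.4), (163, -31.3, -43.2), (147, -25.8, -48.8), (131, -19.1, -52.6), (115, -11.5, -54.5), (99, -3.7, -54.2), (83, 3.7, -51.7), (67, 10.1, -47.3), (51, 15.1, -41.3), (35, 18.2, -34.2), (19, 19.3, -26.5), (3, 18.1, -18.7), (-13, 14.9, -11.6), (-29, 9.9, -5.7), (-45, 3.4, -1.4), (-61, -4.0, 1.0)]
                              
                              
                              
                              
                              
                              
                              
                              
                              
                 #####        
         ##     #######       
          ##    #######       
          ##    #######       
          ###  #####          
          ########            
            #####             
             ####
```

play_rows:
  plan:
    - [[1,-0.002,0.0005,0,0,0,0],[1,-0.004,0.001,0,0,0,0],[1,-0.006,0.0015,0,0,0,0],[1,-0.008,0.0015,0,0,0,0],[1,-0.008,0.0015,0,0,0,0]]

```text
t: 18.05
tcp_pos: [0.4729, -0.1673, 0.1103]
orientation: [0.986, 0.168, -0.0, 0.0]
wrist_force: [-0.2, -0.0, 0.1]
finger_gap: -0.0
grasp_force: 0.1
```

(-8,1.5) → (-15.5,0.5).

play_rows:
  plan:
    - [[1,-0.002,0,0,0,0,0],[1,-0.004,0,0,0,0,0],[1,-0.006,-0.0005,0,0,0,0],[1,-0.0075,-0.001,0,0,0,0],[1,-0.0075,-0.001,0,0,0,0]]

```text
t: 18.55
tcp_pos: [0.4655, -0.1687, 0.1103]
orientation: [0.986, 0.168, -0.0, -0.0]
wrist_force: [0.7, 0.5, 0.9]
finger_gap: -0.0002
grasp_force: 0.1
```

(-15.5,0.5) → (-23,-2.5).

play_rows:
  plan:
    - [[1,-0.002,-0.0005,0,0,0,0],[1,-0.004,-0.0015,0,0,0,0],[1,-0.0055,-0.002,0,0,0,0],[1,-0.0075,-0.003,0,0,0,0],[1,-0.0075,-0.003,0,0,0,0]]

```text
t: 19.05
tcp_pos: [0.4574, -0.1683, 0.1102]
orientation: [0.986, 0.168, -0.0, -0.0]
wrist_force: [-0.1, 0.3, 0.3]
finger_gap: 0.0002
grasp_force: 0.2
```

(-23,-2.5) → (-29,-7.5).

play_rows:
  plan:
    - [[1,-0.0015,-0.001,0,0,0,0],[1,-0.003,-0.0025,0,0,0,0],[1,-0.0045,-0.0035,0,0,0,0],[1,-0.006,-0.005,0,0,0,0],[1,-0.006,-0.005,0,0,0,0]]

```text
t: 19.55
tcp_pos: [0.45, -0.1654, 0.1102]
orientation: [0.986, 0.168, -0.0, -0.0]
wrist_force: [0.5, 0.6, 0.6]
finger_gap: -0.0001
grasp_force: 0.1
```

```bash
python3 - <<'E'
from h import *
nxt(16,24);nut()
E
```

```text
[242.   27.7 110.2] [0.54 0.61 0.59] [-0.02  -0.023 -0.053]
[(226, -4.7, -6.2), (210, -7.2, -13.6), (194, -7.5, -21.4), (178, -5.7, -29.0), (162, -1.9, -35.7), (146, 3.6, -41.2), (130, 10.5, -45.0), (114, 18.1, -46.7), (98, 25.8, -46.2), (82, 33.2, -43.6), (66, 39.6, -39.1), (50, 44.4, -33.0), (34, 47.4, -25.8), (18, 48.3, -18.1), (2, 47.1, -10.4), (-14, 43.7, -3.4), (-30, 38.6, 2.5), (-46, 32.0, 6.7), (-62, 24.5, 8.9), (-78, 16.8, 9.0), (-94, 9.2, 6.9), (-110, 2.6, 2.9), (-126, -2.7, -2.8)]
                              
                              
                              
                              
                              
          #                   
          ##                  
          #                   
                              
                              
                              
                #             
           #    #             
           ## ####            
           #######            
            ######            
             #####            
                 ##           
                 #
```

play_rows:
  plan:
    - [[1,-0.001,-0.0015,0,0,0,0],[1,-0.0025,-0.003,0,0,0,0],[1,-0.0035,-0.0045,0,0,0,0],[1,-0.0045,-0.006,0,0,0,0],[1,-0.0045,-0.006,0,0,0,0]]

```text
t: 20.1
tcp_pos: [0.4439, -0.1613, 0.1102]
orientation: [0.986, 0.168, -0.0, -0.0]
wrist_force: [-0.3, -0.2, 0.2]
finger_gap: -0.0002
grasp_force: 0.2
```

(-4.5,-6) → (-7,-13.5).

play_rows:
  plan:
    - [[1,-0.0005,-0.002,0,0,0,0],[1,-0.0015,-0.0035,0,0,0,0],[1,-0.002,-0.0055,0,0,0,0],[1,-0.0025,-0.0075,0,0,0,0],[1,-0.0025,-0.0075,0,0,0,0]]

```text
t: 20.6
tcp_pos: [0.4398, -0.1556, 0.1106]
orientation: [0.986, 0.168, 0.001, 0.001]
wrist_force: [1.5, -2.9, -0.8]
finger_gap: -0.0
grasp_force: 2.0
```

Force has risen to about 3 N, so it may be at the stop. I'll test with one small extra push.

play_rows:
  plan:
    - [[1,0,-0.001,0,0,0,0],[1,-0.0005,-0.002,0,0,0,0],[1,-0.0005,-0.002,0,0,0,0]]

```text
t: 20.9
tcp_pos: [0.439, -0.1543, 0.1107]
orientation: [0.986, 0.168, 0.001, 0.001]
wrist_force: [4.5, -5.4, -1.9]
finger_gap: -0.0006
grasp_force: 2.8
```

```bash
python3 - <<'E'
from h import *
nxt(16,3);nut()
E
```

```text
[209.   27.5 110.7] [ 4.53 -5.41 -1.92] [-0.936 -0.74  -0.047]
[(193, -0.7, -7.7), (177, 1.2, -15.3)]
                              
                              
                              
                              
             #                
             #                
                              
                              
                              
                              
                              
           #    #             
           #    #             
           ######             
           #######            
            #####             
             ####             
             ##               
              #               
              #
```

The force opposes the motion tangentially and reached 7 N after about 2 mm more, so the nut is at its seat. I'll back off, lift and move clear.

play_rows:
  plan:
    - [[1,0.001,0.002,0,0,0,0],[1,0.002,0.006,0,0,0,0],[1,0.004,0.01,0,0,0,0],[1,0.004,0.01,-0.01,0,0,0],[1,0.004,0.01,-0.03,0,0,0]]

```text
t: 21.45
tcp_pos: [0.4439, -0.1604, 0.1389]
orientation: [0.986, 0.168, -0.002, -0.002]
wrist_force: [0.3, -0.1, 0.1]
finger_gap: 0.0002
grasp_force: 0.0
```

play_rows:
  plan:
    - [[1,0,0,-0.03,0,0,0],[1,0,0,-0.07,0,0,0],[1,0,0,-0.11,0,0,0],[1,-0.03,0.03,-0.12,0,0,0],[1,-0.06,0.06,-0.12,0,0,0]]

```text
t: 21.95
tcp_pos: [0.4094, -0.2386, 0.2635]
orientation: [0.985, 0.17, 0.002, 0.002]
wrist_force: [0.4, -0.5, 0.0]
finger_gap: 0.0003
grasp_force: 0.0
```

play_rows:
  plan:
    - [[1,-0.03,0.03,0,0,0,0],[1,-0.06,0.06,0,0,0,0],[1,-0.09,0.09,0,0,0,0],[1,-0.12,0.12,0,0,0,0],[1,-0.15,0.15,0,0,0,0]]

```text
t: 22.45
tcp_pos: [0.3159, -0.4301, 0.2602]
orientation: [0.986, 0.168, 0.001, -0.001]
wrist_force: [0.3, 0.2, 0.6]
finger_gap: -0.0003
grasp_force: 0.0
```

play_rows:
  plan:
    - [[1,-0.03,0.03,0,0,0,0],[1,-0.06,0.06,0,0,0,0],[1,-0.09,0.09,0,0,0,0],[1,-0.12,0.12,0,0,0,0],[1,-0.12,0.12,0,0,0,0]]

```text
t: 22.95
tcp_pos: [0.2409, -0.5853, 0.2596]
orientation: [0.986, 0.166, 0.0, -0.0]
wrist_force: [-0.1, 0.8, 0.3]
finger_gap: 0.0004
grasp_force: 0.0
```

```bash
python3 - <<'E'
from h import *
o=env.get_obs();print(o["t"],o["tcp_pos"],o["wrist_force"])
a=imaging.get_image("scene");b=imaging.get_image("top")
cv2.imwrite("pics/e1.png",np.hstack([crop(a,249,205),crop(b,399,270)])[:,:,::-1]);cv2.imwrite("pics/e_top.png",b[:,:,::-1])
h=cv2.cvtColor(b,cv2.COLOR_RGB2HSV);m=((h[...,0]<15)&(h[...,1]>100)).astype(np.uint8)
k,l=cv2.connectedComponents(m);m=(l==l[238,358]).astype(np.uint8)
c=max(cv2.findContours(m,0,2)[0],key=cv2.contourArea);print(cv2.approxPolyDP(cv2.convexHull(c),4,True)[:,0].tolist(),cv2.minAreaRect(c))
E
```

```text
22.95 [ 0.2408514  -0.58528328  0.25963469] [-0.09258331  0.8007689   0.29596069]
[[379, 178], [408, 276], [335, 297], [306, 199]] ((356.7295837402344, 237.28717041015625), (103.5199966430664, 78.19999694824219), 73.73979187011719)
```

View pics/e1.png

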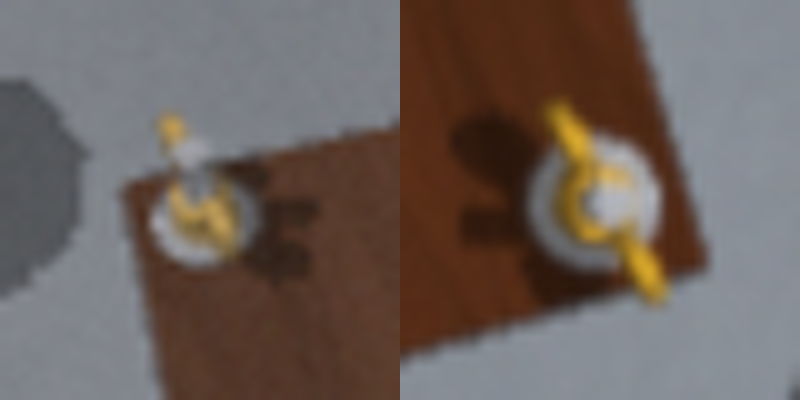

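The nut sits low over its washer and the press hasn't moved, with corners matching to within 2 px. The wing line is now about 27°. Under load it stood nearer 5°, which is more than the elastic give explains, so the quick release may have flicked it back a little. I'll go back, touch the stop lightly and release slowly.

```bash
python3 - <<'E'
from h import *
o=env.get_obs();print(tool(o,[orb(290,z=.25),orb(290,z=.16),orb(290,z=.11)]),o["orientation"])
b=cv2.imread("pics/e_top.png")
for n,im in(("start",cv2.imread("pics/top0.png")),("end",b)):
    m=brass("top",im[:,:,::-1].copy())[255:285,384:414];y,x=np.nonzero(m)
    w,v=np.linalg.eigh(np.cov(x,y));print(n,len(x),x.mean()+384,y.mean()+255,np.degrees(np.arctan2(v[0,1],v[1,1]))%180)
E
```

```text
[[ 353.8 -315.8   10.7]
 [ 353.7 -315.7  100.7]
 [ 353.6 -315.6  150.7]] [ 9.85872562e-01  1.67493346e-01  4.78514769e-04 -1.02038474e-03]
start 82 398.8048780487805 269.7682926829268 51.875825153769995
end 83 398.4096385542169 269.7590361445783 29.24149774974161
```

play_rows:
  plan:
    - [[1,0.035,-0.0315,0,0,0,0],[1,0.07,-0.063,0,0,0,0],[1,0.105,-0.0945,0,0,0,0],[1,0.14,-0.126,0,0,0,0],[1,0.175,-0.1575,0,0,0,0]]

```text
t: 23.55
tcp_pos: [0.3571, -0.3723, 0.2603]
orientation: [0.986, 0.169, 0.0, -0.0]
wrist_force: [0.3, 0.3, -0.7]
finger_gap: 0.0
grasp_force: 0.0
```

play_rows:
  plan:
    - [[1,0.035,-0.0315,0,0,0,0],[1,0.07,-0.063,0.01,0,0,0],[1,0.105,-0.0945,0.02,0,0,0],[1,0.14,-0.126,0.04,0,0,0],[1,0.178,-0.158,0.06,0,0,0]]

```text
t: 24.05
tcp_pos: [0.4699, -0.168, 0.202]
orientation: [0.986, 0.169, 0.001, 0.0]
wrist_force: [1.1, -0.4, -0.3]
finger_gap: -0.0
grasp_force: 0.0
```

play_rows:
  plan:
    - [[1,0,0,0.03,0,0,0],[1,0,0,0.03,0,0,0],[1,0,0,0.03,0,0,0]]

```text
t: 24.35
tcp_pos: [0.4691, -0.1705, 0.1722]
orientation: [0.986, 0.169, -0.0, -0.0]
wrist_force: [0.4, -0.3, 0.1]
finger_gap: -0.0001
grasp_force: 0.0
```

```bash
python3 - <<'E'
from h import *
o=env.get_obs();print(ang(o),tool(o,[orb(290,z=.11)]),o["wrist_force"])
E
```

```text
(np.float64(281.7141288412298), np.float64(30.164481702387565), np.float64(172.2221339672714)) [[ 4.4 -1.8 62.2]] [ 0.35370045 -0.25735849  0.13595136]
```

play_rows:
  plan:
    - [[1,0.002,-0.001,0.02,0,0,0],[1,0.004,-0.002,0.04,0,0,0],[1,0.004,-0.002,0.055,0,0,0],[1,0.004,-0.002,0.062,0,0,0],[1,0.004,-0.002,0.062,0,0,0]]

```text
t: 24.85
tcp_pos: [0.4726, -0.1689, 0.1106]
orientation: [0.986, 0.167, 0.0, 0.0]
wrist_force: [0.1, 0.2, 0.6]
finger_gap: -0.0002
grasp_force: 0.0
```

```bash
python3 - <<'E'
from h import *
o=env.get_obs();print(ang(o),o["wrist_force"])
A=[275,265,255,250,246,242,238,234,230,226,222,218,214,210];print([(a,*t) for a,t in zip(A,tool(o,[orb(a,z=.110) for a in A]).tolist())])
E
```

```text
(np.float64(288.9301217557258), np.float64(29.46230313183746), np.float64(110.61858307038965)) [0.09881194 0.18105097 0.64250845]
[(275, -6.7, -2.3, 0.6), (265, -11.3, -3.9, 0.6), (255, -15.6, -6.3, 0.6), (250, -17.5, -7.8, 0.6), (246, -19.0, -9.1, 0.6), (242, -20.4, -10.5, 0.6), (238, -21.7, -11.9, 0.6), (234, -22.8, -13.5, 0.6), (230, -23.9, -15.2, 0.6), (226, -24.8, -16.9, 0.6), (222, -25.6, -18.6, 0.6), (218, -26.3, -20.5, 0.6), (214, -26.9, -22.3, 0.6), (210, -27.3, -24.3, 0.6)]
```

play_rows:
  plan:
    - [[1,-0.0035,-0.0015,0,0,0,0],[1,-0.0065,-0.0025,0,0,0,0],[1,-0.0115,-0.004,0,0,0,0],[1,-0.0155,-0.0065,0,0,0,0],[1,-0.0175,-0.008,0,0,0,0]]

```text
t: 25.35
tcp_pos: [0.453, -0.1663, 0.1102]
orientation: [0.986, 0.168, 0.0, 0.0]
wrist_force: [0.9, -0.2, 0.3]
finger_gap: -0.0001
grasp_force: 0.0
```

play_rows:
  plan:
    - [[1,-0.0015,-0.001,0,0,0,0],[1,-0.003,-0.0025,0,0,0,0],[1,-0.004,-0.004,0,0,0,0],[1,-0.004,-0.004,0,0,0,0],[1,-0.004,-0.004,0,0,0,0]]

```text
t: 25.85
tcp_pos: [0.4484, -0.164, 0.1101]
orientation: [0.986, 0.168, 0.0, 0.0]
wrist_force: [-0.5, -0.2, -0.1]
finger_gap: 0.0001
grasp_force: 0.0
```

```bash
python3 - <<'E'
from h import *
o=env.get_obs();print(ang(o),o["wrist_force"],o["moment"]);nut()
E
```

```text
(np.float64(237.58403086305378), np.float64(27.226741239077576), np.float64(110.07158955101136)) [-0.52118211 -0.218576   -0.11364023] [-0.02021736  0.02197627  0.02877147]
                              
                              
                              
                              
                              
           #                  
           #                  
                              
                              
                              
                              
                #             
           #    #             
           ## ###             
            ######            
            ######            
             ####             
                ##            
                ##
```

play_rows:
  plan:
    - [[1,-0.001,-0.0015,0,0,0,0],[1,-0.0015,-0.0025,0,0,0,0],[1,-0.002,-0.003,0,0,0,0],[1,-0.002,-0.003,0,0,0,0]]

```text
t: 26.3
tcp_pos: [0.4455, -0.1618, 0.1101]
orientation: [0.986, 0.168, 0.0, 0.0]
wrist_force: [0.8, 0.1, 0.6]
finger_gap: -0.0004
grasp_force: 0.2
```

play_rows:
  plan:
    - [[1,-0.0005,-0.001,0,0,0,0],[1,-0.001,-0.0018,0,0,0,0],[1,-0.001,-0.0018,0,0,0,0],[1,-0.001,-0.0018,0,0,0,0]]

```text
t: 26.7
tcp_pos: [0.4441, -0.1606, 0.1102]
orientation: [0.986, 0.168, 0.0, 0.0]
wrist_force: [1.2, -1.4, 0.2]
finger_gap: 0.0003
grasp_force: 0.5
```

```bash
python3 - <<'E'
from h import *
o=env.get_obs();print(ang(o),o["wrist_force"],o["moment"]);nut()
E
```

```text
(np.float64(225.99508103938615), np.float64(27.262539874576), np.float64(110.20106171667669)) [ 1.17390465 -1.40132763  0.17636156] [-0.09876051 -0.13211661  0.02685343]
                              
                              
                              
                              
            #                 
            #                 
                              
                              
                              
                              
                              
           #    #             
           #    #             
           ## ###             
           #######            
            #####             
             ####             
              ##              
               #              
               #
```

play_rows:
  plan:
    - [[1,-0.0005,-0.001,0,0,0,0],[1,-0.001,-0.002,0,0,0,0],[1,-0.001,-0.002,0,0,0,0],[1,-0.001,-0.002,0,0,0,0],[1,-0.001,-0.002,0,0,0,0]]

```text
t: 27.25
tcp_pos: [0.4422, -0.1589, 0.1102]
orientation: [0.986, 0.168, -0.0, -0.0]
wrist_force: [-1.5, -0.1, 3.7]
finger_gap: -0.0001
grasp_force: 2.2
```

play_rows:
  plan:
    - [[1,0.0003,0.0005,0,0,0,0],[1,0.0006,0.001,0,0,0,0],[1,0.0009,0.0015,0,0,0,0],[1,0.0012,0.002,0,0,0,0],[1,0.0014,0.0025,0,0,0,0]]

```text
t: 27.75
tcp_pos: [0.4437, -0.1609, 0.11]
orientation: [0.986, 0.168, -0.001, -0.0]
wrist_force: [-5.2, -1.9, 7.1]
finger_gap: 0.0001
grasp_force: 3.8
```

play_rows:
  plan:
    - [[1,0.0003,0.0005,0,0,0,0],[1,0.0006,0.001,0,0,0,0],[1,0.0009,0.0015,0,0,0,0],[1,0.0012,0.002,0,0,0,0],[1,0.0015,0.0025,0,0,0,0]]

```text
t: 28.25
tcp_pos: [0.4462, -0.1632, 0.1103]
orientation: [0.986, 0.168, -0.001, 0.0]
wrist_force: [-4.9, -2.5, 7.2]
finger_gap: 0.0002
grasp_force: 3.8
```

play_rows:
  plan:
    - [[1,0.0003,0.0005,0,0,0,0],[1,0.0006,0.001,0,0,0,0],[1,0.001,0.0015,0,0,0,0],[1,0.002,0.0025,0,0,0,0],[1,0.004,0.005,0,0,0,0]]

```text
t: 28.75
tcp_pos: [0.4524, -0.1666, 0.1107]
orientation: [0.986, 0.168, 0.0, 0.0]
wrist_force: [-2.4, -1.3, 7.1]
finger_gap: 0.0
grasp_force: 3.3
```

play_rows:
  plan:
    - [[1,0.003,0.003,0,0,0,0],[1,0.003,0.003,-0.02,0,0,0],[1,0.003,0.003,-0.06,0,0,0],[1,0.003,0.003,-0.1,0,0,0],[1,0.003,0.003,-0.14,0,0,0]]

```text
t: 29.25
tcp_pos: [0.4557, -0.1673, 0.2507]
orientation: [0.986, 0.168, -0.0, -0.001]
wrist_force: [1.2, -0.7, -0.2]
finger_gap: 0.0002
grasp_force: 0.0
```

play_rows:
  plan:
    - [[1,-0.03,0.03,0,0,0,0],[1,-0.06,0.06,0,0,0,0],[1,-0.09,0.09,0,0,0,0],[1,-0.12,0.12,0,0,0,0],[1,-0.15,0.15,0,0,0,0]]

```text
t: 29.75
tcp_pos: [0.3633, -0.3601, 0.2494]
orientation: [0.986, 0.168, 0.0, -0.0]
wrist_force: [0.7, 0.9, -0.1]
finger_gap: -0.0
grasp_force: 0.0
```

play_rows:
  plan:
    - [[1,-0.03,0.03,0,0,0,0],[1,-0.06,0.06,0,0,0,0],[1,-0.09,0.09,0,0,0,0],[1,-0.12,0.12,0,0,0,0],[1,-0.12,0.12,0,0,0,0]]

```text
t: 30.25
tcp_pos: [0.2884, -0.5155, 0.2491]
orientation: [0.986, 0.166, -0.0, 0.0]
wrist_force: [0.4, 0.4, -0.7]
finger_gap: 0.0002
grasp_force: 0.0
```

```bash
python3 - <<'E'
from h import *
o=env.get_obs();print(o["t"],o["tcp_pos"],o["wrist_force"])
a=imaging.get_image("scene");b=imaging.get_image("top")
m=brass("top",b)[255:285,384:414];y,x=np.nonzero(m)
w,v=np.linalg.eigh(np.cov(x,y));print(len(x),x.mean()+384,y.mean()+255,np.degrees(np.arctan2(v[0,1],v[1,1]))%180)
cv2.imwrite("pics/f_scene.png",a[:,:,::-1])
g=lambda im:im.astype(int)
d=np.abs(g(cv2.imread("pics/top0.png"))-g(b[:,:,::-1])).max(2)[80:310];print("changed top px",(d>40).sum(),np.argwhere(d>40).min(0)+[80,0],np.argwhere(d>40).max(0)+[80,0])
cv2.imwrite("pics/f.png",np.vstack([np.hstack([crop(a,249,205,40,7),crop(a,312,253,40,7)]),np.hstack([crop(b,399,270,40,7),crop(b,341,287,40,7)])])[:,:,::-1])
E
```

```text
30.25 [ 0.28841806 -0.51548372  0.24906256] [ 0.3624902   0.38659514 -0.74899493]
79 398.30379746835445 269.72151898734177 56.78532545652229
changed top px 19 [264 391] [277 408]
```

View pics/f.png

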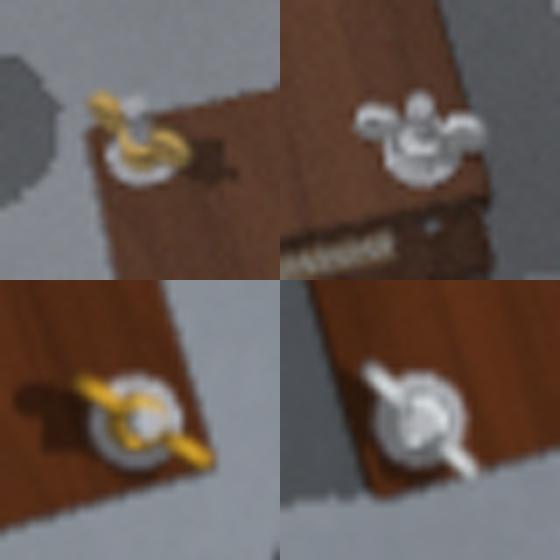

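The nut now reads 55° in the top crop. On that slow retreat the upward force shows the fingertip rode over the ear's rim and dragged the nut back about 27°. The contact point was too far out and too high. I'll repeat the final turn at a smaller radius and slightly lower, and back off square to the wing.

```bash
python3 - <<'E'
from h import *
o=env.get_obs();print(tool(o,[orb(310,.023,z=.25),orb(310,.023,.18),orb(310,.023,.108)]))
E
```

```text
[[ 293.7 -272.    -0.3]
 [ 293.6 -271.9   69.7]
 [ 293.5 -271.7  141.7]]
```

play_rows:
  plan:
    - [[1,0.033,-0.03,0,0,0,0],[1,0.066,-0.06,0,0,0,0],[1,0.099,-0.09,0,0,0,0],[1,0.132,-0.121,0,0,0,0],[1,0.164,-0.151,0,0,0,0]]

```text
t: 30.85
tcp_pos: [0.3963, -0.312, 0.2497]
orientation: [0.986, 0.169, 0.0, -0.0]
wrist_force: [0.6, 0.0, 1.0]
finger_gap: -0.0001
grasp_force: 0.0
```

play_rows:
  plan:
    - [[1,0.033,-0.03,0.01,0,0,0],[1,0.066,-0.06,0.025,0,0,0],[1,0.1,-0.091,0.045,0,0,0],[1,0.13,-0.121,0.07,0,0,0],[1,0.13,-0.121,0.07,0,0,0]]

```text
t: 31.35
tcp_pos: [0.4767, -0.1513, 0.1759]
orientation: [0.985, 0.172, -0.003, -0.003]
wrist_force: [-0.6, -0.5, -0.9]
finger_gap: -0.0
grasp_force: 0.0
```

```bash
python3 - <<'E'
from h import *
o=env.get_obs();print(o["t"],ang(o),tool(o,[orb(310,.023,.108)]))
E
```

```text
31.35 (np.float64(323.0315723163656), np.float64(17.174167409814086), np.float64(175.87278986719897)) [[-1.2  7.7 67.8]]
```

play_rows:
  plan:
    - [[1,0,0.004,0,0,0,0],[1,0,0.004,0,0,0,0],[1,0,0.004,0,0,0,0]]

```text
t: 31.65
tcp_pos: [0.4795, -0.163, 0.1811]
orientation: [0.986, 0.167, 0.001, 0.001]
wrist_force: [0.6, 0.7, 0.0]
finger_gap: 0.0002
grasp_force: 0.0
```

```bash
python3 - <<'E'
from h import *
o=env.get_obs();print(o["t"],ang(o),tool(o,[orb(310,.023,.108)]))
E
```

```text
31.65 (np.float64(306.86135850988416), np.float64(27.53342279400055), np.float64(181.10601019487893)) [[-0.3 -4.8 73.1]]
```

play_rows:
  plan:
    - [[1,0,-0.002,0.02,0,0,0],[1,0,-0.003,0.04,0,0,0],[1,0,-0.003,0.06,0,0,0],[1,0,-0.003,0.072,0,0,0],[1,0,-0.003,0.072,0,0,0]]

```text
t: 32.15
tcp_pos: [0.4772, -0.1592, 0.1068]
orientation: [0.986, 0.167, -0.001, -0.001]
wrist_force: [0.3, 0.5, 0.3]
finger_gap: 0.0002
grasp_force: 0.0
```

```bash
python3 - <<'E'
from h import *
o=env.get_obs();print(o["t"],ang(o),o["wrist_force"]);A=range(306,216,-6)
print([(a,*t) for a,t in zip(A,tool(o,[orb(a,.023,.108) for a in A]).tolist())])
E
```

```text
32.15 (np.float64(308.02550878009407), np.float64(23.12309961651714), np.float64(106.81917615263981)) [0.3353144  0.48292557 0.3307605 ]
[(306, -0.8, 0.1, -1.2), (300, -3.2, 0.7, -1.2), (294, -5.5, 1.0, -1.2), (288, -7.9, 1.1, -1.2), (282, -10.3, 0.9, -1.2), (276, -12.7, 0.5, -1.2), (270, -15.0, -0.2, -1.2), (264, -17.3, -1.1, -1.1), (258, -19.4, -2.2, -1.1), (252, -21.4, -3.6, -1.1), (246, -23.2, -5.2, -1.1), (240, -24.9, -6.9, -1.1), (234, -26.3, -8.8, -1.1), (228, -27.6, -10.8, -1.1), (222, -28.7, -13.0, -1.1)]
```

play_rows:
  plan:
    - [[1,-0.003,0.0005,-0.001,0,0,0],[1,-0.0055,0.001,-0.001,0,0,0],[1,-0.008,0.001,-0.001,0,0,0],[1,-0.0105,0.001,-0.001,0,0,0],[1,-0.0125,0.0005,-0.001,0,0,0]]

```text
t: 32.65
tcp_pos: [0.4666, -0.1638, 0.1094]
orientation: [0.986, 0.168, 0.0, 0.0]
wrist_force: [1.3, 0.6, 0.6]
finger_gap: -0.0001
grasp_force: 0.3
```

play_rows:
  plan:
    - [[1,-0.0015,-0.0005,0,0,0,0],[1,-0.003,-0.001,0,0,0,0],[1,-0.0045,-0.0015,0,0,0,0],[1,-0.007,-0.0025,0,0,0,0],[1,-0.007,-0.0025,0,0,0,0]]

```text
t: 33.15
tcp_pos: [0.4589, -0.1635, 0.109]
orientation: [0.986, 0.168, -0.0, -0.0]
wrist_force: [-0.9, -0.4, 1.1]
finger_gap: -0.0002
grasp_force: 0.2
```

```bash
python3 - <<'E'
from h import *
o=env.get_obs();print(o["t"],ang(o),o["wrist_force"],o["moment"]);nut();A=range(258,216,-3)
print([(a,*t) for a,t in zip(A,tool(o,[orb(a,.023,.108) for a in A]).tolist())])
E
```

```text
33.15 (np.float64(259.65363829729137), np.float64(22.879644241380127), np.float64(108.96192093085155)) [-0.9083109  -0.4257449   1.09383338] [-0.0542663   0.03372782 -0.01912056]
                              
                              
                              
                              
                              
                              
                              
                              
                              
                              
                              
                #             
           #    #             
           ##  ###            
           #######            
            ######            
             ######           
                ###           
                 #            
                              
                              
                              
[(258, -0.6, -0.2, 1.0), (255, -1.6, -0.9, 1.0), (252, -2.6, -1.6, 1.0), (249, -3.6, -2.3, 1.0), (246, -4.5, -3.1, 1.0), (243, -5.3, -4.0, 1.0), (240, -6.1, -4.9, 1.0), (237, -6.9, -5.8, 1.0), (234, -7.6, -6.8, 1.0), (231, -8.2, -7.8, 1.0), (228, -8.8, -8.8, 1.0), (225, -9.4, -9.9, 1.0), (222, -9.9, -11.0, 1.0), (219, -10.3, -12.1, 1.0)]
```

play_rows:
  plan:
    - [[1,-0.001,-0.0005,0.0005,0,0,0],[1,-0.002,-0.001,0.0005,0,0,0],[1,-0.0026,-0.0016,0.0005,0,0,0],[1,-0.0026,-0.0016,0.0005,0,0,0]]

```text
t: 33.6
tcp_pos: [0.4561, -0.1629, 0.1085]
orientation: [0.986, 0.168, -0.0, -0.0]
wrist_force: [-0.1, -0.4, 0.1]
finger_gap: 0.0003
grasp_force: 0.2
```

play_rows:
  plan:
    - [[1,-0.001,-0.0008,0,0,0,0],[1,-0.001,-0.0008,0,0,0,0],[1,-0.001,-0.0008,0,0,0,0]]

```text
t: 33.9
tcp_pos: [0.455, -0.1625, 0.1086]
orientation: [0.986, 0.168, -0.0, -0.0]
wrist_force: [-0.1, 0.1, 0.4]
finger_gap: -0.0001
grasp_force: 0.1
```

play_rows:
  plan:
    - [[1,-0.001,-0.0008,0,0,0,0],[1,-0.001,-0.0008,0,0,0,0],[1,-0.001,-0.0008,0,0,0,0]]

```text
t: 34.2
tcp_pos: [0.4538, -0.1621, 0.1086]
orientation: [0.986, 0.168, 0.0, 0.0]
wrist_force: [-0.3, 0.5, -0.3]
finger_gap: 0.0
grasp_force: 0.2
```

```bash
python3 - <<'E'
from h import *
o=env.get_obs();print(o["t"],ang(o),o["wrist_force"],o["moment"],o["grasp_force"]);nut()
E
```

```text
34.2 (np.float64(246.44416763982423), np.float64(22.994050831996244), np.float64(108.57649812728656)) [-0.25919133  0.54350966 -0.29171216] [-0.06011074 -0.01607739  0.02141459] 0.16818221658468246
                              
                              
                              
                              
                              
           #                  
           #                  
                              
                              
                              
                              
                #             
           #    #             
           ## ###             
           #######            
            ######            
             ####             
               ###            
                ##
```

play_rows:
  plan:
    - [[1,-0.0008,-0.0009,0,0,0,0],[1,-0.0008,-0.0009,0,0,0,0],[1,-0.0008,-0.0009,0,0,0,0]]

```text
t: 34.55
tcp_pos: [0.4527, -0.1615, 0.1085]
orientation: [0.986, 0.168, -0.0, -0.0]
wrist_force: [0.1, -0.1, 0.3]
finger_gap: 0.0001
grasp_force: 0.2
```

play_rows:
  plan:
    - [[1,-0.0008,-0.0009,0,0,0,0],[1,-0.0008,-0.0009,0,0,0,0],[1,-0.0008,-0.0009,0,0,0,0]]

```text
t: 34.85
tcp_pos: [0.4517, -0.1609, 0.1086]
orientation: [0.986, 0.168, -0.0, -0.0]
wrist_force: [0.4, -1.0, 0.1]
finger_gap: -0.0
grasp_force: 0.2
```

play_rows:
  plan:
    - [[1,-0.0008,-0.001,0,0,0,0],[1,-0.0008,-0.001,0,0,0,0],[1,-0.0008,-0.001,0,0,0,0]]

```text
t: 35.15
tcp_pos: [0.4506, -0.1602, 0.1085]
orientation: [0.986, 0.168, -0.0, -0.0]
wrist_force: [0.8, -0.0, -0.5]
finger_gap: 0.0
grasp_force: 0.2
```

play_rows:
  plan:
    - [[1,-0.0007,-0.001,0,0,0,0],[1,-0.0007,-0.001,0,0,0,0],[1,-0.0007,-0.001,0,0,0,0]]

```text
t: 35.45
tcp_pos: [0.4498, -0.1597, 0.1087]
orientation: [0.986, 0.168, 0.0, 0.0]
wrist_force: [2.0, -1.4, -0.2]
finger_gap: 0.0001
grasp_force: 0.7
```

play_rows:
  plan:
    - [[1,-0.0007,-0.001,0,0,0,0],[1,-0.0007,-0.001,0,0,0,0],[1,-0.0007,-0.001,0,0,0,0]]

```text
t: 35.75
tcp_pos: [0.449, -0.1591, 0.1089]
orientation: [0.986, 0.168, 0.0, 0.0]
wrist_force: [2.7, -2.6, -0.1]
finger_gap: 0.0004
grasp_force: 1.5
```

play_rows:
  plan:
    - [[1,-0.0006,-0.001,0,0,0,0],[1,-0.0006,-0.001,0,0,0,0],[1,-0.0006,-0.001,0,0,0,0]]

```text
t: 36.05
tcp_pos: [0.4483, -0.1585, 0.109]
orientation: [0.986, 0.168, 0.001, 0.001]
wrist_force: [4.4, -3.8, 0.6]
finger_gap: -0.0002
grasp_force: 2.1
```

```bash
python3 - <<'E'
from h import *
o=env.get_obs();print(o["t"],ang(o),o["wrist_force"],o["moment"],o["grasp_force"]);nut()
E
```

```text
36.05 (np.float64(230.0568652347972), np.float64(22.862677784694743), np.float64(108.967125225777)) [ 4.38827373 -3.75139653  0.56164154] [-0.60504987 -0.64408318 -0.0327791 ] 2.0728614181280136
                              
                              
                              
                              
             #                
             #                
                              
                              
                              
                              
                              
           #    #             
           #    #             
           ######             
           #######            
            #####             
             ####             
             ###              
              #
```

The stop is clear now: force rose steadily over 3 steps to 5.8 N, with no upward component. I'll ease off slowly, square to the wing, watching the force.

play_rows:
  plan:
    - [[1,0,0.0004,0,0,0,0],[1,0,0.0008,0,0,0,0],[1,0,0.0012,0,0,0,0],[1,0,0.0016,0,0,0,0],[1,0,0.002,0,0,0,0]]

```text
t: 36.6
tcp_pos: [0.4483, -0.1598, 0.1086]
orientation: [0.986, 0.168, -0.0, -0.0]
wrist_force: [1.5, -2.0, 1.9]
finger_gap: -0.0
grasp_force: 1.3
```

```bash
python3 - <<'E'
from h import *
o=env.get_obs();print(o["t"],ang(o),o["wrist_force"],o["moment"],o["grasp_force"]);nut()
E
```

```text
36.6 (np.float64(231.93758627724864), np.float64(23.85589558428918), np.float64(108.55221585394808)) [ 1.49758949 -1.97673871  1.90703985] [-0.23048548 -0.32094328 -0.04569868] 1.2740743160247803
                              
                              
                              
                              
            #                 
            #                 
                              
                              
                              
                              
                              
           #    #             
           #    #             
           ## ###             
           #######            
            #####             
             ####             
              ##              
              ##              
              #
```

play_rows:
  plan:
    - [[1,0.0002,0.0004,-0.0003,0,0,0],[1,0.0004,0.0008,-0.0005,0,0,0],[1,0.0006,0.0012,-0.0005,0,0,0],[1,0.0008,0.0014,-0.0005,0,0,0],[1,0.0008,0.0014,-0.0005,0,0,0]]

```text
t: 37.15
tcp_pos: [0.4491, -0.1607, 0.1086]
orientation: [0.986, 0.168, -0.001, -0.001]
wrist_force: [0.2, -0.4, 0.3]
finger_gap: -0.0002
grasp_force: 0.2
```

```bash
python3 - <<'E'
from h import *
o=env.get_obs();print(o["t"],ang(o),o["wrist_force"],o["moment"],o["grasp_force"]);nut()
E
```

```text
37.15 (np.float64(234.71340465476237), np.float64(24.137382176825906), np.float64(108.58074877299619)) [ 0.16097128 -0.40482897  0.30594662] [-0.04565576  0.00020874  0.01405979] 0.23826456628739834
                              
                              
                              
                              
            #                 
            #                 
            #                 
                              
                              
                              
                              
           #    #             
           #    #             
           ######             
            ######            
            #####             
             ####             
              ##              
               #
```

play_rows:
  plan:
    - [[1,0.0002,0.0004,0,0,0,0],[1,0.0003,0.0008,0,0,0,0],[1,0.0005,0.0014,0,0,0,0],[1,0.001,0.0025,0,0,0,0],[1,0.0015,0.004,0,0,0,0]]

```text
t: 37.7
tcp_pos: [0.4524, -0.1643, 0.109]
orientation: [0.986, 0.168, -0.0, -0.0]
wrist_force: [-0.2, -0.7, 0.1]
finger_gap: 0.0002
grasp_force: 0.0
```

play_rows:
  plan:
    - [[1,0.0005,0.002,0,0,0,0],[1,0.001,0.004,0,0,0,0],[1,0.001,0.004,-0.01,0,0,0],[1,0.001,0.004,-0.04,0,0,0],[1,0.001,0.004,-0.08,0,0,0]]

```text
t: 38.2
tcp_pos: [0.4534, -0.167, 0.1888]
orientation: [0.986, 0.168, -0.002, -0.001]
wrist_force: [0.7, -0.3, -0.1]
finger_gap: -0.0003
grasp_force: 0.0
```

play_rows:
  plan:
    - [[1,-0.01,0.01,-0.04,0,0,0],[1,-0.04,0.04,-0.06,0,0,0],[1,-0.07,0.07,-0.06,0,0,0],[1,-0.1,0.1,-0.06,0,0,0],[1,-0.13,0.13,-0.06,0,0,0]]

```text
t: 38.7
tcp_pos: [0.3743, -0.3349, 0.2504]
orientation: [0.986, 0.168, 0.0, 0.001]
wrist_force: [0.6, 0.0, 0.8]
finger_gap: -0.0002
grasp_force: 0.0
```

play_rows:
  plan:
    - [[1,-0.03,0.03,0,0,0,0],[1,-0.06,0.06,0,0,0,0],[1,-0.09,0.09,0,0,0,0],[1,-0.12,0.12,0,0,0,0],[1,-0.12,0.12,0,0,0,0]]

```text
t: 39.2
tcp_pos: [0.2993, -0.4902, 0.25]
orientation: [0.986, 0.166, -0.0, 0.001]
wrist_force: [0.2, 0.3, 0.1]
finger_gap: 0.0001
grasp_force: 0.0
```

```bash
python3 - <<'E'
from h import *
o=env.get_obs();print(o["t"],o["tcp_pos"],o["wrist_force"])
b=imaging.get_image("top");cv2.imwrite("pics/g_top.png",b[:,:,::-1])
m=brass("top",b)[255:285,384:414];y,x=np.nonzero(m)
w,v=np.linalg.eigh(np.cov(x,y));print(len(x),x.mean()+384,y.mean()+255,np.degrees(np.arctan2(v[0,1],v[1,1]))%180);nut()
d=np.abs(cv2.imread("pics/top0.png").astype(int)-b[:,:,::-1]).max(2)[80:310];print("changed",(d>40).sum(),np.argwhere(d>40).min(0)+[80,0],np.argwhere(d>40).max(0)+[80,0])
E
```

```text
39.2 [ 0.29926646 -0.49019742  0.24995623] [0.22843633 0.34252862 0.05380111]
85 398.16470588235296 269.4823529411765 16.663007912751308
                              
                              
                              
                              
            #                 
            #                 
            #                 
                              
                              
                              
                              
           #    #             
           #    #             
           ## ###             
            ######            
            #####             
             ####             
              ##              
               #              
                              
                              
                              
changed 89 [260 390] [281 408]
```

The nut rests where the stop held it: wing reading 16.7°, and the brass outline barely changed after the finger left. The top view of the work area changed only around the nut, so the press and the other items have not moved. I'm handing in.

```bash
python3 -c "
from plant import env
print(env.close_job())"
```

```text
the job is handed in; nothing more can be done
None
```

The brass wing nut is turned down to its seat on the washer and the hand is clear. An earlier release had turned it back slightly, so I redid the last part gently. The press and the other items have not moved in the camera view, and the job is handed in at about 39 s; no verdict was returned.

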